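Tilt-stability test of the tallest bottle

ROBOT

A 6-joint arm with a two-finger parallel gripper is mounted at the origin on the work surface; the furniture and walls round the work are solid. World frame = base frame: x ahead of the robot, y to its left, z up, the work surface at z = 0. Lengths are in m, angles in rad, forces in N, time in s.
With the tool pointing down it reaches from about 0.375 to 0.925 m from the base axis. Payload 5.7 kg.
Tool frame: the origin (TCP) lies midway between the tips of the shut fingers; the grasp point (between the pads) lies 19 mm behind it; z points along the fingers, x is the direction in which the jaws open and shut, and the axes are right-handed (so a half turn about z gives the same grasp; the last joint's range is limited). The gripper opens to 88 mm and grips with 3 to 60 N. Pads are 20 mm wide; open, the fingers measure 115 mm over their backs; the gripper's body (75 mm by 178 mm) begins 61 mm behind the grasp point.
Start: joints at [-1.276, 0.359, 1.51, -0, 1.272, -0.115], TCP at [0.239, -0.55, 0.2] pointing down, gripper open.
Joint ranges: [-2.97, 2.97], [-1.01, 2.36], [0.21, 2.38], [-0.96, 4.11], [0.2, 2.71], [-2.98, 2.98]. Speed limits (rad/s): [2.39, 2.39, 3.14, 3.14, 3.14, 3.14].

INTERFACE

Orientations are given as a unit quaternion [x, y, z, w].
In Python, from bench import move_ptp, servo_line, goto_joints, move_gripper, sleep, inverse_kinematics, capture, PlanningError, close_job, spot_in, silhouettes, current_clock, current_joint_pos, current_qvel, current_joint_torque, current_position, current_orientation, current_force, current_torque, current_finger_gap gives the robot as it stands. Calls block until the motion is done:
- move_ptp(position, orientation): joint-space move of the TCP to a pose.
- servo_line(position, orientation=None, rate=0.15, contact_N=None): straight line of the TCP; orientation=None keeps the orientation; rate is the mean speed in m/s. With contact_N (N) it stops when the force on the tool has changed by that much, and returns True; else False.
- goto_joints(angles): joint-space move.
- move_gripper(opening): finger opening in m; the grip force is fixed at half the most; returns when the fingers have stopped.
- sleep(seconds).
- inverse_kinematics(position, orientation): joint angles nearest the present ones, or None.
- capture(name): name is "scene" or "top" or "wrist"; returns a dict with "image" (400x640x3 uint8, blue, green, red), "range_z" (400x640 float32, m along the optical axis (not along the pixel's ray), 0 where there is no reading), "intrinsics" (3x3 intrinsics, pixels), "R" (3x3) and "t" (3): a world point X has camera coordinates R X + t. Camera axes: x right, y down, z forward; pixel columns grow to the right and rows downward; lengths in m; the calibration is good to about 2 mm. A picture is of the moment at which its call begins.
A pose or a line that the arm cannot do raises PlanningError and nothing moves.
- close_job(): hands the job in, once; it reports no verdict.
Trained networks look in the newest picture that a camera, given by its name, has taken for a name from the list of things; names that differ only in an ending like _2 or _b are one class to them, and where a whole thing is asked for, a point or a joint stands for the part that bears it (a point fixed in the world has none). Each returns a list of dicts, best first, with "conf" (0 to 1); they miss things now and then, are a little off and sometimes report something else, mostly with a low value. They report only what shows in the picture. A call takes as long as a camera call. They do not tell look-alikes from the thing itself.
- spot_in(camera, query): "xy" ([column, row] in pixels, amid what is visible of it).
- silhouettes(camera, query): "region" (400x640 bool, what is visible of it) and "xy" ([column, row] in pixels, amid what is visible of it).
Readings, each from a call of its own:
- current_clock(): time.
- current_joint_pos(): joint angles.
- current_qvel(): joint speeds.
- current_joint_torque(): joint torques, N m.
- current_position(): TCP position.
- current_orientation(): TCP orientation.
- current_force(): force on the tool from outside, world axes, zero at the start.
- current_torque(): the same for the moment, N m.
- current_finger_gap(): finger opening in m.
Only numpy, scipy, OpenCV 4.12 (cv2) and the standard library are available. Lean on these libraries where they do the work, as an engineer would, in place of code of your own. Each camera call takes 0.05 s, during which the arm holds its last target. There are 200 camera calls.

TASK

Run the tilt-stability test on the tallest of the four small bottles: stand it upright, centred inside the ring on the tilt tester's lowered flap, and let go of it. Then lift the flap by its grip bar, without upsetting the bottle, until the flap's pointer lines up with the tip of the index clamp on the quadrant, and finish still holding the bar there with the bottle standing in the ring. Leave the index as it is set and the three smaller bottles where they are.

Things in the scene. Friction and masses are not known exactly. Their poses are not given: they have to be found in the camera images.
- tall_bottle: the sample: the tallest bottle, upright round bottle 43 mm in diameter and 109 mm tall, straight-sided up to 84 mm, with a narrower ribbed screw cap, 0.08 to 0.17 kg; origin at the centre of its underside, z up its axis. Free-standing, it topples when its support tilts beyond about 20 degrees. It stands at one of three places, swapped at random with the short bottle and the dropper bottle
- short_bottle: bystander: plain frosted bottle with a wide ribbed cap, 39 mm in diameter, 89 mm tall; origin at the centre of its underside
- dropper: bystander: small dropper bottle with a pointed nozzle, 27 mm in diameter, 60 mm tall; origin at the centre of its underside
- domed_bottle: bystander: small plain white bottle with a domed top, 32 mm in diameter, 58 mm tall, standing behind the tester; origin at the centre of its underside
- tester: tilt tester, fixed to the table, position and yaw vary. Painted base 140 mm (its x) by 200 mm (its y) by 22 mm high, a 3 mm quadrant plate upright on its front (-x) side, white, up to 100 mm high, graduated every 2.5 degrees from level. Origin on the table under the centre of the ring when the flap is down; its y axis points to the hinge edge, its -y axis to the grip bar, its x axis away from the robot at yaw 0
- hinge (a point): middle of the flap's hinge axis, 95 mm to the tester's +y side of the ring's centre, 36 mm above the table; the axis runs along the tester's x
- flap (a joint): flap angle in rad: 0 lying level on its bumpers, grows as the grip-bar edge rises (up to 0.6). Aluminium plate 124 x 172 mm with a thin rubber mat, turning freely: it falls back if let go. With the bottle on it the grip bar takes about 4 N to hold up
- ring_centre (a point): centre of the target ring drawn on the mat (64 mm in diameter), on the mat's top face, 41 mm above the table when the flap is down; moves with the flap
- pointer_tip (a point): tip of the flap's thin dark pointer in front of the quadrant, 147 mm from the hinge axis; moves with the flap
- index_tip (a point): tip of the index clamp: a blunt dark steel finger 8 mm wide with an light engraved middle line and a black thumb screw, clamped on the quadrant, 146 mm from the hinge axis; its z axis is the direction in which the pointer passes upward. The pointer tip meets it when both joints have the same value
- index (a joint): angle in rad at which the index clamp is set on the quadrant (flap angle to be reached), 0.12 to 0.30; it stays where it is set unless pushed
- grip_sleeve: grip bar of the flap: a U-shaped bail of 8 mm rod on the flap's free edge, carrying this round rubber sleeve, 14 mm in diameter and 70 mm long, that turns freely on the rod; it lies along the tester's x, parallel to the hinge and 230 mm from it. Origin at its middle, 36 mm above the table when the flap is down. Free space of 43 mm between sleeve and flap edge, nothing under it but the table. It moves with the flap
There are look-alikes about, which are no part of the job. What is shaped like the tall_bottle but brown or purple is not meant.

How it is judged:
On the way:
1. the tall bottle stands in the ring on the lowered flap and is released (distance between tall_bottle and ring_centre below 0.01 m and angle between tall_bottle's own z axis and vertical below 0.05 rad and linear speed of tall_bottle below 0.02 m/s and value of joint flap below 0.03 rad and contact force between the fingers and tall_bottle below 0.1 N), for 0.2 s.
At the end, for the whole second after the job is handed in: fingers hold the raised grip bar (over 2 N on it); flap still, pointer tip within 4 mm of the index finger's middle line (about 1.5 degrees); tall bottle stands untouched on the flap, foot within 10 mm of the ring's centre, square to the flap within 0.06 rad (z of pointer_tip in the frame of index_tip between -0.004 and 0.004 m and velocity of joint flap between -0.03 and 0.03 rad/s and height (world z) of grip_sleeve above 0.05 m and contact force between the fingers and grip_sleeve above 2 N and distance between tall_bottle and ring_centre below 0.01 m and angle between the z axis of tall_bottle and the z axis of ring_centre, either way round below 0.06 rad and linear speed of tall_bottle below 0.02 m/s and contact force between each of the arm, the fingers and tall_bottle below 0.1 N); the arm keeps its last pose, push and grip.
It fails at once if the index clamp was shifted (distance of index_tip from where it was at the start of the episode above 0.004 m).
It fails at once if the tall bottle fell over (angle between tall_bottle's own z axis and vertical above 1.1 rad).
It fails at once if a bystander was disturbed (distance of any of short_bottle, dropper, domed_bottle from where it was at the start of the episode above 0.02 m).
It also fails if it takes over 51 s, if anything falls off the work surface, if the arm or the gripper's body presses on something with over 40 N, if the wrist force passes 120 N, or if a joint passes its speed limit or range.

## Working session

There is one attempt and no reset: what is moved stays moved. The work goes in short steps, each a Python script; the robot and the scene stay as the last script left them, time stands still between calls to the robot, and variables do not carry over. Pictures are saved under pics/ and viewed, on a budget of 10 in all, crops included, one or two more only if the job needs it, and the job is handed in when it is done.

```bash
ls; mkdir -p pics; cat > h.py <<'E'
import numpy as np, cv2
from bench import *
def pt(c,u,v,z=None):
    """world point of pixel by depth, or by plane z"""
    K,R,t=np.array(c["intrinsics"]),np.array(c["R"]),np.array(c["t"])
    r=np.linalg.inv(K)@[u,v,1]
    if z is None:
        return R.T@(r*c["range_z"][int(round(v)),int(round(u))]-t)
    o=-R.T@t; d=R.T@r
    return o+d*(z-o[2])/d[2]
def cloud(c,m):
    v,u=np.nonzero(m&(c["range_z"]>0)); d=c["range_z"][v,u]
    K,R,t=np.array(c["intrinsics"]),np.array(c["R"]),np.array(c["t"])
    P=np.linalg.inv(K)@np.stack([u,v,np.ones_like(u)])*d
    return (R.T@(P-t[:,None])).T
def proj(c,X):
    p=np.array(c["intrinsics"])@(np.array(c["R"])@np.array(X)+np.array(c["t"])); return p[:2]/p[2]
E
cat > a.py <<'E'
from h import *
ims=[]
for cam in ["scene","top"]:
    c=capture(cam); cv2.imwrite(f"pics/{cam}0.png",c["image"])
    C=np.array(c["R"]); print(cam,"pos",-C.T@c["t"])
    for q in ["tall_bottle","short_bottle","dropper","domed_bottle","tester","flap","ring_centre","pointer_tip","index_tip","grip_sleeve","hinge"]:
        for s in silhouettes(cam,q)[:4]:
            P=cloud(c,s["region"])
            if len(P): print(q,round(s["conf"],2),np.round(s["xy"]),"med",np.median(P,0).round(3),"lo",np.percentile(P,2,axis=0).round(3),"hi",np.percentile(P,98,axis=0).round(3))
print(current_clock())
E
python3 a.py
```

```text
pics
scene pos [0.19584186 0.65461863 0.71044793]
tall_bottle 0.94 [296. 262.] med [0.505 0.282 0.07 ] lo [0.493 0.261 0.006] hi [0.526 0.292 0.11 ]
tall_bottle 0.8 [273. 233.] med [0.59  0.255 0.068] lo [0.579 0.231 0.002] hi [0.614 0.266 0.11 ]
tall_bottle 0.76 [340. 215.] med [0.497 0.125 0.067] lo [ 0.484  0.091 -0.001] hi [0.52  0.133 0.11 ]
tall_bottle 0.71 [246. 264.] med [0.587 0.344 0.071] lo [0.577 0.322 0.01 ] hi [0.61  0.356 0.11 ]
short_bottle 0.86 [340. 252.] med [0.446 0.224 0.061] lo [0.433 0.201 0.005] hi [0.467 0.232 0.09 ]
dropper 0.74 [278. 297.] med [0.499 0.352 0.035] lo [0.491 0.338 0.003] hi [0.511 0.36  0.055]
domed_bottle 0.64 [295. 152.] med [ 0.741 -0.043  0.034] lo [ 0.732 -0.058  0.002] hi [ 0.758 -0.035  0.057]
tester 0.6 [361. 172.] med [ 0.541 -0.062  0.04 ] lo [ 0.482 -0.222  0.011] hi [0.615 0.024 0.079]
flap 0.91 [361. 167.] med [ 0.554 -0.073  0.04 ] lo [ 0.494 -0.224  0.033] hi [0.614 0.01  0.043]
ring_centre 0.68 [359. 165.] med [ 0.555 -0.075  0.04 ] lo [ 0.496 -0.224  0.034] hi [0.615 0.01  0.043]
pointer_tip 0.84 [359. 166.] med [ 0.555 -0.07
[... 1558 characters left out ...]
57 -0.092  0.04 ] lo [ 0.498 -0.227  0.035] hi [0.616 0.006 0.045]
ring_centre 0.23 [416. 259.] med [ 0.476 -0.114  0.073] lo [ 0.472 -0.121  0.069] hi [ 0.48  -0.11   0.077]
pointer_tip 0.71 [398. 224.] med [ 0.552 -0.085  0.04 ] lo [ 0.484 -0.225  0.018] hi [0.623 0.021 0.073]
pointer_tip 0.7 [399. 222.] med [ 0.557 -0.092  0.04 ] lo [ 0.498 -0.225  0.036] hi [0.616 0.006 0.045]
index_tip 0.55 [416. 259.] med [ 0.476 -0.114  0.073] lo [ 0.47  -0.124  0.068] hi [ 0.483 -0.108  0.077]
grip_sleeve 0.58 [461. 220.] med [ 0.56  -0.225  0.041] lo [ 0.526 -0.232  0.035] hi [ 0.591 -0.22   0.046]
hinge 0.83 [397. 221.] med [ 0.554 -0.085  0.04 ] lo [ 0.484 -0.226  0.018] hi [0.623 0.018 0.073]
1.2
```

```bash
python3 -c "
import cv2,numpy as np
s=cv2.imread('pics/scene0.png')[120:330,220:430]; t=cv2.imread('pics/top0.png')[110:320,190:490]
cv2.imwrite('pics/s1.png',cv2.resize(s,None,fx=2.8,fy=2.8,interpolation=2));cv2.imwrite('pics/t1.png',cv2.resize(t,None,fx=2.6,fy=2.6,interpolation=2))"
```

```text
(no output)
```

View pics/s1.png

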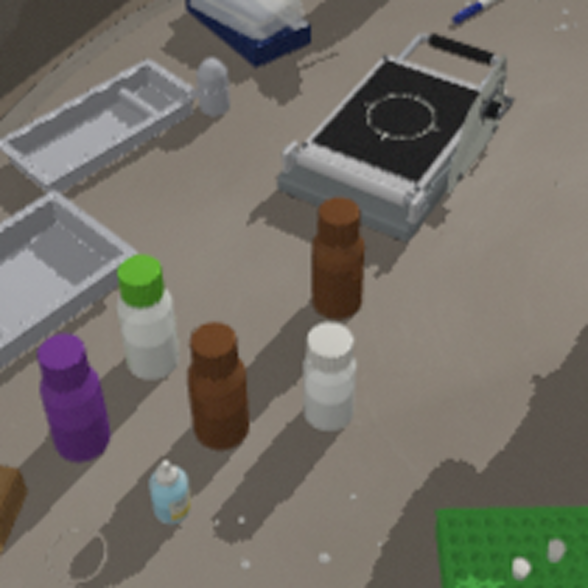

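View pics/t1.png

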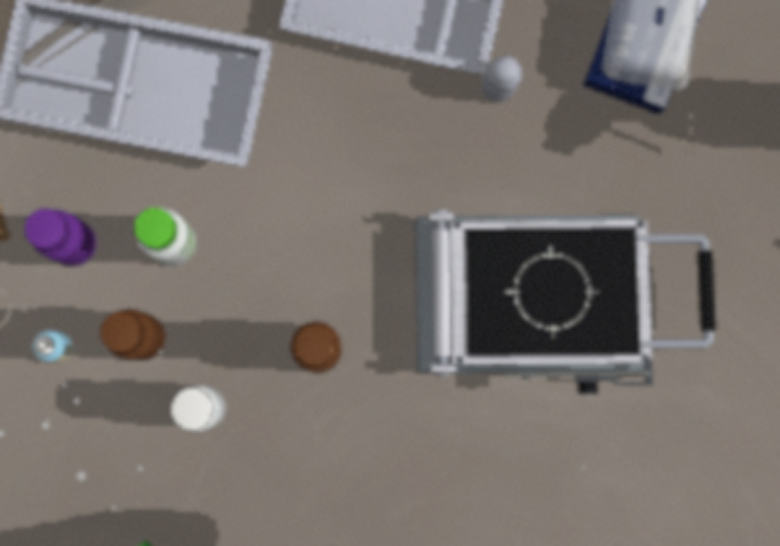

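Candidates for the tall bottle are green-capped white (scene 273,233), brown (296,262), brown (340,215), purple (246,264) and the short white one (340,254). By the description it is the green-capped one, 110 mm tall. The ring is at about (402,222) in the top view. Next come the wrist views.

```bash
cat >> h.py <<'E'
from scipy.spatial.transform import Rotation as Rot
def down(yaw,tilt=0,axis='y'):
    """tool down; yaw=direction of jaws; tilt: extra world rotation"""
    x=np.array([np.cos(yaw),np.sin(yaw),0]);z=np.array([0,0,-1.]);M=np.stack([x,np.cross(z,x),z],1)
    return (Rot.from_euler(axis,tilt)*Rot.from_matrix(M)).as_quat()
def ringfit(c,ctr0):
    """white marks on the mat near guess -> circle centre"""
    g=c["image"].min(2); H,W=g.shape
    o=proj(c,ctr0)
    v,u=np.mgrid[:H,:W]; K,R,t=np.array(c["intrinsics"]),np.array(c["R"]),np.array(c["t"])
    r=R.T@(np.linalg.inv(K)@np.stack([u.ravel(),v.ravel(),np.ones(H*W)])); cam=-R.T@t
    X=cam[:,None]+r*((ctr0[2]-cam[2])/r[2]); d=np.hypot(X[0]-ctr0[0],X[1]-ctr0[1])
    s=(d<0.048)&(g.ravel()>90); P=X[:2,s].T
    from scipy.optimize import least_squares
    f=least_squares(lambda p:np.hypot(*(P-p[:2]).T)-p[2],[ctr0[0],ctr0[1],.032],loss='soft_l1',f_scale=.001)
    return f.x,len(P)
E
cat > b.py <<'E'
from h import *
print("ori",current_orientation(), Rot.from_quat(current_orientation()).as_matrix().round(2).tolist())
for cam in["top","scene"]:
    c=capture(cam); print(cam,"ring",ringfit(c,np.array([.556,-.092,.041])))
for yaw in (np.pi/2,-np.pi/2):
    for p in ([.597,.238,.05],[.557,-.092,.09],[.56,-.225,.017],[.45,-.1,.25]):
        q=inverse_kinematics(p,down(yaw)); print(yaw,p,None if q is None else np.round(q,2))
E
python3 b.py
```

```text
ori [ 8.36184526e-01 -5.48448208e-01 -3.29133462e-05 -1.63776398e-05] [[0.4, -0.92, -0.0], [-0.92, -0.4, 0.0], [-0.0, 0.0, -1.0]]
top ring (array([ 0.55749948, -0.09260233,  0.03228511]), 59)
scene ring (array([ 0.55537461, -0.09292143,  0.031987  ]), 27)
1.5707963267948966 [0.597, 0.238, 0.05] [ 0.27  0.57  1.56 -0.    1.01 -1.3 ]
1.5707963267948966 [0.557, -0.092, 0.09] [-0.29  0.43  1.71 -0.    1.   -1.86]
1.5707963267948966 [0.56, -0.225, 0.017] [-0.5   0.57  1.67 -0.    0.89 -2.07]
1.5707963267948966 [0.45, -0.1, 0.25] [-0.37  0.11  1.72 -0.    1.31 -1.94]
-1.5707963267948966 [0.597, 0.238, 0.05] [ 0.27  0.57  1.56 -0.    1.01  1.84]
-1.5707963267948966 [0.557, -0.092, 0.09] [-0.29  0.43  1.71 -0.    1.    1.28]
-1.5707963267948966 [0.56, -0.225, 0.017] [-0.5   0.57  1.67 -0.    0.89  1.07]
-1.5707963267948966 [0.45, -0.1, 0.25] [-0.37  0.11  1.72 -0.    1.31  1.2 ]
```

```bash
cat > c.py <<'E'
from h import *
c=capture("wrist"); R=np.array(c["R"]);M=Rot.from_quat(current_orientation()).as_matrix()
print("cam in tool",(M.T@(-R.T@c["t"]-current_position())).round(3),"axis",(M.T@R.T[:,2]).round(2),"right",(M.T@R.T[:,0]).round(2))
done=0
for yaw in(-np.pi/2,np.pi/2):
  for tilt in(-.8,-.6,-.4):
    for p in([.37,-.12,.2],[.40,-.12,.22],[.43,-.12,.25]):
        q=down(yaw,tilt)
        if not done and inverse_kinematics(p,q) is not None:
            try: move_ptp(p,q); done=1; print(yaw,tilt,p)
            except PlanningError as e: print(e)
c=capture("wrist"); cv2.imwrite("pics/w1.png",c["image"]); np.savez("w1.npz",**c)
print("ring",ringfit(c,np.array([.556,-.0925,.041])),"px",proj(c,[.556,-.0925,.041]))
for q in["index_tip","pointer_tip","grip_sleeve"]:
    for s in silhouettes("wrist",q)[:3]:
        P=cloud(c,s["region"])
        if len(P):print(q,round(s["conf"],2),np.round(s["xy"]),"med",np.median(P,0).round(4),"lo",np.percentile(P,2,axis=0).round(3),"hi",np.percentile(P,98,axis=0).round(3))
    print([ (round(s["conf"],2),np.round(s["xy"],1),pt(c,*s["xy"]).round(4)) for s in spot_in("wrist",q)[:2]])
print(current_clock())
E
python3 c.py
```

```text
cam in tool [ 0.001 -0.077 -0.184] axis [-0.    0.28  0.96] right [1. 0. 0.]
-1.5707963267948966 -0.8 [0.43, -0.12, 0.25]
ring (array([ 0.55559899, -0.09432877,  0.03222028]), 259) px [297.13058954 208.23616755]
index_tip 0.69 [313. 250.] med [ 0.4776 -0.119   0.0735] lo [ 0.467 -0.138  0.068] hi [ 0.482 -0.108  0.076]
[(0.66, array([283.7, 120.7]), array([ 0.7375, -0.0618,  0.0413])), (0.65, array([311.4, 251.4]), array([ 0.4757, -0.1156,  0.0744]))]
pointer_tip 0.67 [316. 252.] med [ 0.4766 -0.1202  0.0732] lo [ 0.467 -0.139  0.064] hi [ 0.482 -0.108  0.076]
pointer_tip 0.63 [298. 211.] med [ 0.5535 -0.0929  0.0407] lo [ 0.497 -0.228  0.038] hi [ 0.613 -0.     0.043]
[(0.89, array([296.3, 208.4]), array([ 0.5562, -0.0912,  0.04  ])), (0.46, array([282.5, 122.2]), array([ 0.7338, -0.0598,  0.0412]))]
grip_sleeve 0.78 [383. 209.] med [ 0.554  -0.2268  0.0416] lo [ 0.523 -0.234  0.035] hi [ 0.589 -0.222  0.044]
[(0.88, array([384.8, 209.8]), array([ 0.5522, -0.2262,  0.0432]))]
3.3833
```

View pics/w1.png

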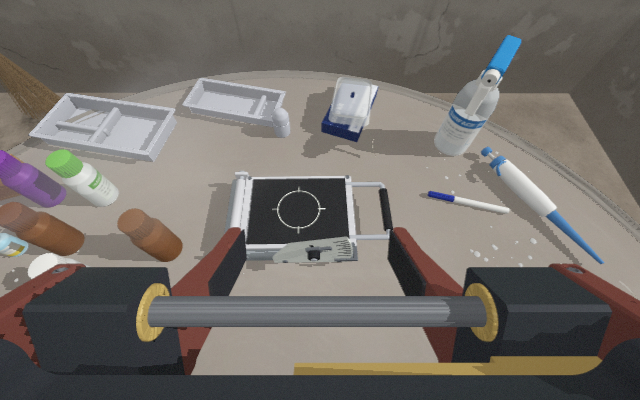

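The wrist view shows the ring at (298,209), the sleeve at (385,209), the index at (314,253) and the green-capped bottle at (80,175). With the jaws turned the other way the camera faces the quadrant, so I'll use that for a close view of the index and then shoot the bottle from two places.

```bash
cat > d.py <<'E'
from h import *
y=np.pi/2
for p,t in(([.45,-.12,.15],-.4),([.45,-.12,.17],-.3),([.45,-.12,.18],-.15)):
    try: move_ptp(p,down(y,t)); print(p,t); break
    except PlanningError as e: print(e)
c=capture("wrist"); np.savez("w2.npz",**c)
print("ring",ringfit(c,np.array([.556,-.0925,.041])),"idx px",proj(c,[.478,-.115,.073]))
for q in["index_tip","grip_sleeve"]:
    for s in silhouettes("wrist",q)[:2]:
        P=cloud(c,s["region"]); 
        if len(P):print(q,round(s["conf"],2),np.round(s["xy"]),"med",np.median(P,0).round(4),"lo",np.percentile(P,2,axis=0).round(4),"hi",np.percentile(P,98,axis=0).round(4))
u,v=proj(c,[.478,-.125,.06]).astype(int); a=c["image"][max(v-75,0):v+75,max(u-100,0):u+100]; print("crop origin",max(u-100,0),max(v-75,0))
cv2.imwrite("pics/w2.png",cv2.resize(a,None,fx=4,fy=4,interpolation=2))
for i,p in enumerate(([.56,.238,.24],[.52,.26,.24])):
    move_ptp(p,down(y)); c=capture("wrist"); np.savez(f"b{i}.npz",**c)
    a=proj(c,[.597,.238,.06]); S=[s for s in silhouettes("wrist","tall_bottle") if np.hypot(*(np.array(s["xy"])-a))<50][:1]
    for s in S:
        P=cloud(c,s["region"]); cap=P[P[:,2]>.1]; col=c["image"][s["region"]].mean(0)
        print("bottle",s["conf"],s["xy"],"top",np.percentile(P[:,2],98).round(4),"cap mid",(cap.min(0)/2+cap.max(0)/2).round(4),np.ptp(cap,axis=0).round(3),"lo",P.min(0).round(3),"hi",P.max(0).round(3),col)
        if i==0:
            u,v=map(int,s["xy"]); cv2.imwrite("pics/b0.png",cv2.resize(c["image"][max(v-80,0):v+80,max(u-100,0):u+100],None,fx=3,fy=3))
print(current_clock())
E
python3 d.py
```

```text
[0.45, -0.12, 0.15] -0.4
ring (array([ 0.5512885 , -0.09520268,  0.0353464 ]), 722) idx px [322.84714278 192.5464601 ]
index_tip 0.68 [317. 188.] med [ 0.4761 -0.1215  0.0727] lo [ 0.4667 -0.1405  0.062 ] hi [ 0.4819 -0.1099  0.0761]
grip_sleeve 0.6 [226. 214.] med [ 0.5377 -0.2271  0.0412] lo [ 0.5224 -0.2352  0.0339] hi [ 0.5587 -0.2225  0.0434]
grip_sleeve 0.44 [603. 258.] med [0.5872 0.2303 0.0663] lo [0.5782 0.2194 0.0054] hi [0.6125 0.2533 0.1088]
crop origin 212 109
bottle 0.83 [318.7, 204.8] top 0.1098 cap mid [0.5995 0.2415 0.1055] [0.031 0.032 0.011] lo [0.579 0.222 0.004] hi [0.615 0.262 0.111] [116.89115114 186.97102584 144.05090055]
bottle 0.81 [303.6, 232.8] top 0.1096 cap mid [0.5993 0.2426 0.1054] [0.032 0.03  0.011] lo [0.579 0.221 0.005] hi [0.615 0.264 0.111] [118.78498542 179.70116618 142.20116618]
7.4667
```

View pics/w2.png

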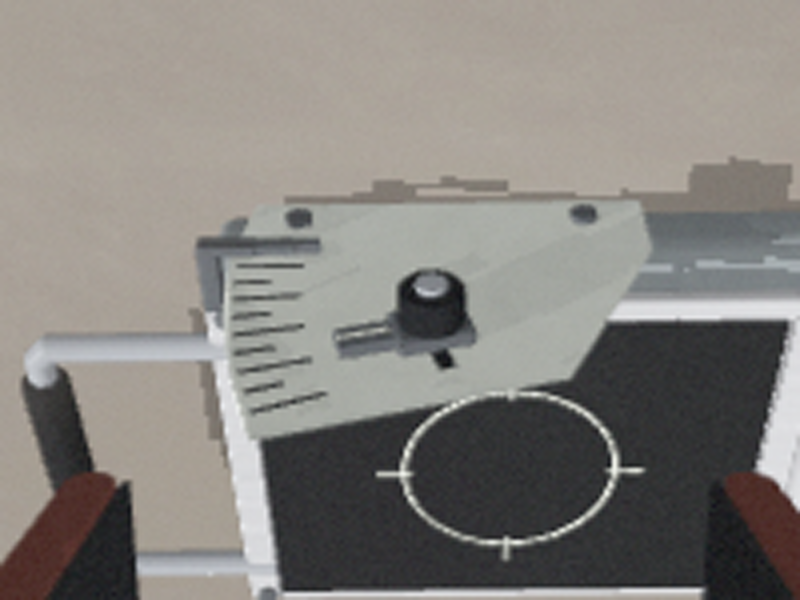

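View pics/b0.png

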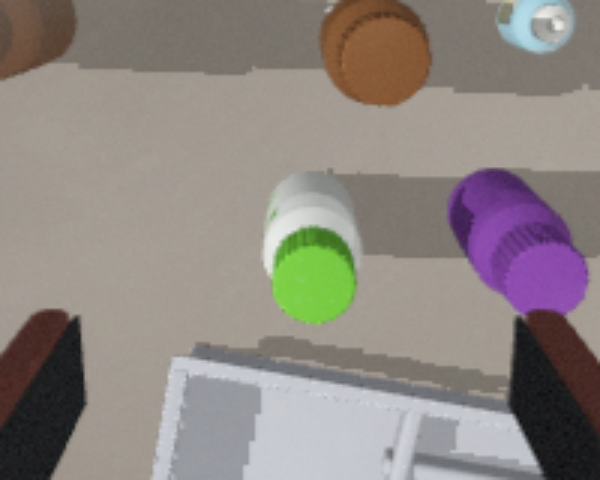

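The index finger's tip is at crop (335,340), which is full pixel (296,194). The pointer tip is at (292,170). The bottle close-up confirms the green cap on a white body, standing free with clear side gaps. Now I'll compute the index angle, the yaw and a refined ring centre.

```bash
cat > e.py <<'E'
from h import *
L=lambda f:dict(np.load(f))
w=L("w2.npz"); w1=L("w1.npz")
def ringfit2(c,o):
    K,R,t=c["intrinsics"],c["R"],c["t"]; g=c["image"].min(2); H,W=g.shape; v,u=np.mgrid[:H,:W]
    r=R.T@(np.linalg.inv(K)@np.stack([u.ravel(),v.ravel(),np.ones(H*W)])); cam=-R.T@t
    X=cam[:,None]+r*((o[2]-cam[2])/r[2]); o=np.array(o)
    for w in(.007,.004,.003):
        d=np.hypot(X[0]-o[0],X[1]-o[1]); s=(abs(d-.032)<w)&(g.ravel()>90); P=X[:2,s].T
        A=np.c_[2*P,np.ones(len(P))]; k=np.linalg.lstsq(A,(P**2).sum(1),rcond=None)[0]; o[:2]=k[:2]
    return o.round(4),np.sqrt(k[2]+k[0]**2+k[1]**2).round(4),len(P)
for c in(w,w1): print("ring",ringfit2(c,[.556,-.0935,.041]))
for n,uv in(("index",(295.75,194)),("idx body",(303,193)),("ptr tip",(292,170.2)),("ptr mid",(285,170)),("tick0?",(282,175.2))):
    P=np.array([pt(w,uv[0]+a,uv[1]+b) for a in(-.5,.5) for b in(-.5,.5)]); print(n,P.round(4).tolist())
for x in(.468,.471,.474,.477):
  for n,uv in(("index",(295.75,194)),("ptr",(292,170.2))):
    K,R,t=w["intrinsics"],w["R"],w["t"]; d=R.T@(np.linalg.inv(K)@[*uv,1]); cam=-R.T@t; X=cam+d*(x-cam[0])/d[0]
    print(x,n,X.round(4),"rel hinge r",np.hypot(X[1]-.0015,X[2]-.036).round(4),"ang",np.arctan2(X[2]-.036,.0015-X[1]).round(4))
c=capture("top")
m=silhouettes("top","flap")[0]["region"]&True; P=cloud(c,m); P=P[(P[:,1]>-.17)&(P[:,2]>.03)]
print("flap rect",cv2.minAreaRect(P[:,:2].astype(np.float32)*1000))
E
python3 e.py
```

```text
ring (array([ 0.5555, -0.0943,  0.041 ]), np.float64(0.0322), 323)
ring (array([ 0.5557, -0.0943,  0.041 ]), np.float64(0.0321), 232)
index [[0.48, -0.1416, 0.0719], [0.4807, -0.1416, 0.0725], [0.4776, -0.1403, 0.0749], [0.4784, -0.1403, 0.0755]]
idx body [[0.4786, -0.1345, 0.0722], [0.4777, -0.1344, 0.0748], [0.4793, -0.1336, 0.0712], [0.4781, -0.1335, 0.0743]]
ptr tip [[0.4835, -0.1485, 0.0255], [0.4834, -0.1483, 0.0276], [0.4835, -0.1474, 0.0255], [0.4834, -0.1472, 0.0276]]
ptr mid [[0.4761, -0.1547, 0.0362], [0.477, -0.1547, 0.0368], [0.4757, -0.1536, 0.0368], [0.4765, -0.1536, 0.0375]]
tick0? [[0.4831, -0.1585, 0.0357], [0.4832, -0.1583, 0.0374], [0.4831, -0.1574, 0.0357], [0.4832, -0.1572, 0.0374]]
0.468 index [ 0.468  -0.1396  0.0877] rel hinge r 0.1503 ang 0.3514
0.468 ptr [ 0.468  -0.1455  0.0496] rel hinge r 0.1476 ang 0.0925
0.471 index [ 0.471 -0.14   0.084] rel hinge r 0.1494 ang 0.3269
0.471 ptr [ 0.471  -0.1459  0.0452] rel hinge r 0.1477 ang 0.062
0.474 index [ 0.474  -0.1403  0.0802] rel hinge r 0.1486 ang 0.3021
0.474 ptr [ 0.474  -0.1464  0.0407] rel hinge r 0.148 ang 0.0316
0.477 index [ 0.477  -0.1407  0.0764] rel hinge r 0.1478 ang 0.2771
0.477 ptr [ 0.477  -0.1469  0.0362] rel hinge r 0.1484 ang 0.0013
flap rect ((557.2965087890625, -79.77174377441406), (123.16856384277344, 180.51040649414062), 0.29403403401374817)
```

```bash
cat > f.py <<'E'
from h import *
q=down(np.pi/2); B=[.599,.242]; G=[.5557,-.0942]
move_gripper(.066)
move_ptp([*B,.17],q); servo_line([*B,.043],q,rate=.12); move_gripper(.02); print("gap",current_finger_gap())
servo_line([*B,.20],q,rate=.15); print("gap",current_finger_gap(),current_position(),current_force())
move_ptp([*G,.20],q); servo_line([*G,.094],q,rate=.12); sleep(.2)
hit=servo_line([*G,.079],q,rate=.02,contact_N=2); print(hit,current_position(),current_force(),current_finger_gap(),current_clock())
c=capture("wrist"); cv2.imwrite("pics/p0.png",c["image"])
E
python3 f.py
```

```text
gap 0.042441767905337706
gap 0.04230786248764301 [0.59820363 0.24175828 0.1988529 ] [-0.67908483 -0.09988013 -1.17454892]
True [ 0.55571057 -0.0939456   0.08410747] [-0.47086859  0.18685035  4.36262572] 0.04253716553475661 14.5833
```

```bash
cat > g.py <<'E'
from h import *
q=down(np.pi/2); G=list(current_position()[:2])
move_gripper(.066); sleep(.2); servo_line([*G,.21],q,rate=.12); 
servo_line([.50,-.13,.24],q,rate=.2)
for cam in("top","scene","wrist"):
    c=capture(cam); np.savez(f"r_{cam}.npz",**c); a=proj(c,[*G,.1])
    for s in silhouettes(cam,"tall_bottle"):
        if np.hypot(*(np.array(s["xy"])-a))<50:
            P=cloud(c,s["region"]); P=P[P[:,2]>.05]; cap=P[P[:,2]>.146]; print(cam,s["conf"],"cap mid",((cap.min(0)+cap.max(0))/2).round(4),np.ptp(cap,axis=0).round(3),"top",P[:,2].max().round(3)); break
    u,v=a.astype(int); cv2.imwrite(f"pics/r_{cam}.png",c["image"][max(v-75,0):v+75,max(u-100,0):u+100])
print(current_clock())
W=[cv2.resize(cv2.imread(f"pics/r_{n}.png"),(400,300),interpolation=2) for n in("top","wrist")]
cv2.imwrite("pics/r.png",np.hstack(W))
E
python3 g.py
```

```text
top 0.81 cap mid [ 0.5612 -0.0918  0.1499] [0.027 0.03  0.008] top 0.154
scene 0.9 cap mid [ 0.5547 -0.0905  0.1488] [0.029 0.03  0.005] top 0.151
wrist 0.57 cap mid [ 0.5561 -0.0944  0.1489] [0.032 0.032 0.006] top 0.152
17.425
```

View pics/r.png

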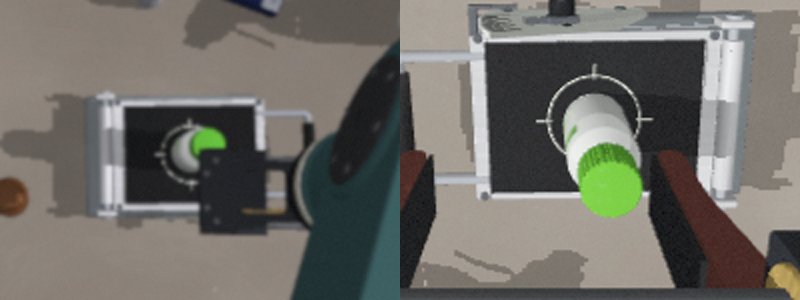

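The bottle's cap is within 1 mm of the ring centre in the wrist view. The top view is partly hidden by the gripper. On to the bar.

```bash
cat > i.py <<'E'
from h import *
q=down(np.pi/2); S=[.556,-.229]
move_ptp([*S,.20],q); move_gripper(.044)
servo_line([*S,.06],q,rate=.12)
print("hit",servo_line([*S,.018],q,rate=.06,contact_N=6),current_position(),current_force())
move_gripper(.005); print("gap",current_finger_gap(),current_force(),current_position(),current_clock())
c=capture("wrist"); cv2.imwrite("pics/bar.png",c["image"])
E
python3 i.py
```

```text
hit False [ 0.5562092  -0.22909603  0.01808342] [-0.440956    0.49471733 -0.1488127 ]
gap 0.005111968540428383 [-2.75614076  5.00851119 14.80611046] [ 0.55629881 -0.22831579  0.01973173] 21.4917
```

View pics/bar.png

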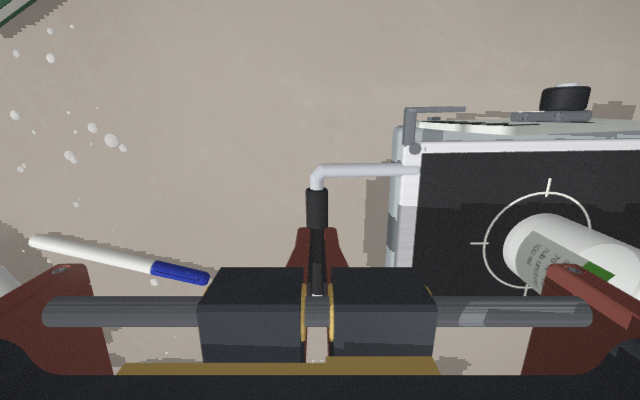

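The gap reads 5 mm on a 14 mm sleeve and there is an upward force, so the grasp looks wrong. I'll look from the side.

```bash
cat > j.py <<'E'
from h import *
print(current_finger_gap(),current_force(),current_torque(),current_position())
c=capture("scene"); u,v=proj(c,[.556,-.2,.06]).astype(int); print(u,v)
cv2.imwrite("pics/sc2.png",cv2.resize(c["image"][v-50:v+50,u-65:u+65],None,fx=6,fy=6,interpolation=2))
for cam in("scene","wrist"):
    if cam=="wrist": c=capture("wrist")
    for s in silhouettes(cam,"grip_sleeve")[:2]:
        P=cloud(c,s["region"]); print(cam,s["conf"],s["xy"],np.median(P,0).round(4),"lo",np.percentile(P,5,axis=0).round(4),"hi",np.percentile(P,95,axis=0).round(4))
# sleeve profile at the visible near end from wrist depth: x .522-.54
P=cloud(c,np.ones((400,640),bool)); m=(P[:,0]>.523)&(P[:,0]<.538)&(abs(P[:,1]+.228)<.03)&(P[:,2]>.015)&(P[:,2]<.06)
for p in P[m][np.argsort(P[m][:,1])][::6]: print(p.round(4))
E
python3 j.py
```

```text
0.005360713362246852 [-2.42637267  4.27184737 15.66961551] [0.96509956 0.38255884 0.01140747] [ 0.55628495 -0.22831958  0.01971865]
381 135
scene 0.46 [338.1, 252.5] [0.4463 0.2246 0.0603] lo [0.4337 0.2054 0.0076] hi [0.4657 0.232  0.0898]
scene 0.4 [388.4, 139.4] [ 0.5459 -0.2223  0.0395] lo [ 0.5266 -0.2265  0.0352] hi [ 0.5879 -0.218   0.043 ]
wrist 0.59 [318.0, 220.4] [ 0.5417 -0.2291  0.042 ] lo [ 0.5235 -0.235   0.0381] hi [ 0.5869 -0.2237  0.0433]
[ 0.5242 -0.2363  0.0346]
[ 0.5258 -0.2362  0.0377]
[ 0.5363 -0.2357  0.0385]
[ 0.5296 -0.2357  0.0376]
[ 0.5275 -0.2356  0.0384]
[ 0.5261 -0.2356  0.0391]
[ 0.5372 -0.2351  0.0398]
[ 0.5345 -0.2351  0.0401]
[ 0.5237 -0.235   0.0386]
[ 0.524  -0.235   0.0399]
[ 0.5346 -0.2345  0.0397]
[ 0.533  -0.2344  0.0409]
[ 0.531  -0.2344  0.0413]
[ 0.5255 -0.2343  0.041 ]
[ 0.5367 -0.2339  0.041 ]
[ 0.5324 -0.2338  0.0407]
[ 0.5288 -0.2338  0.0405]
[ 0.5262 -0.2338  0.0409]
[ 0.5246 -0.2337  0.0421]
[ 0.5363 -0.2332  0.0422]
[ 0.5293 -0.2332  0.0407]
[ 0.5278 -0.2332  0.0415]
[ 0.5248 -0.2332  0.0415]
[ 0.5335 -0.2326  0.0413]
[ 0.5342 -0.2326
[... 1051 characters left out ...]
 0.5308 -0.2267  0.042 ]
[ 0.5351 -0.2267  0.0422]
[ 0.5234 -0.2262  0.042 ]
[ 0.5255 -0.2261  0.0413]
[ 0.5293 -0.2261  0.0409]
[ 0.5322 -0.2261  0.0414]
[ 0.538  -0.2261  0.041 ]
[ 0.5285 -0.2255  0.0415]
[ 0.5304 -0.2255  0.0413]
[ 0.5369 -0.2255  0.0422]
[ 0.5369 -0.2255  0.0404]
[ 0.5244 -0.225   0.0407]
[ 0.5299 -0.2249  0.0407]
[ 0.5367 -0.2249  0.0412]
[ 0.5348 -0.2248  0.0393]
[ 0.527  -0.2243  0.0404]
[ 0.5305 -0.2243  0.0408]
[ 0.5314 -0.2243  0.0401]
[ 0.5373 -0.2243  0.0411]
[ 0.5264 -0.2237  0.0401]
[ 0.5297 -0.2237  0.0396]
[ 0.5334 -0.2237  0.0398]
[ 0.5325 -0.2236  0.0385]
[ 0.5262 -0.2231  0.0387]
[ 0.5278 -0.223   0.0375]
[ 0.5321 -0.223   0.0379]
[ 0.5369 -0.223   0.0386]
```

View pics/sc2.png

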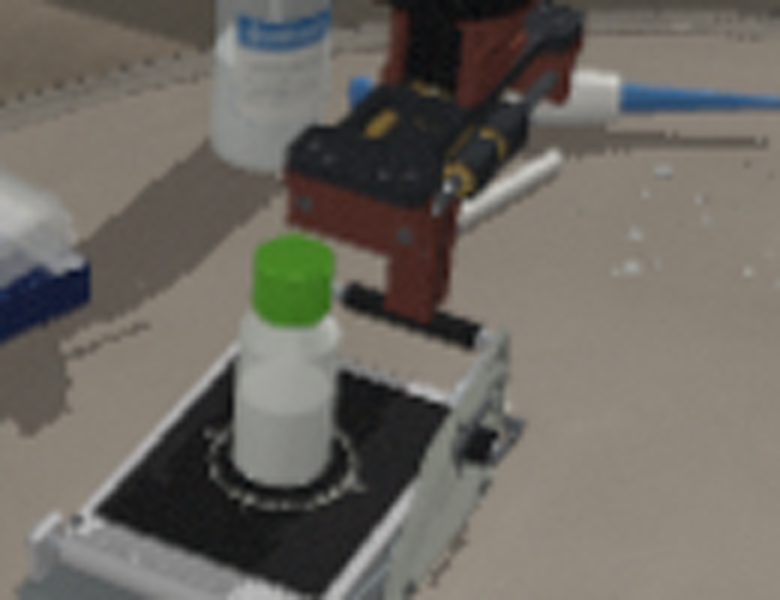

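```bash
cat > k.py <<'E'
from h import *
c=capture("scene")
f=lambda X:((proj(c,X)-[381-65,135-50])*6).round(0)
for n,X in dict(bar=[.556,-.2295,.036],tip=[.556,-.225,.02],tipback=[.556,-.212,.02],barR=[.522,-.2295,.036]).items(): print(n,f(X))
P=cloud(c,np.ones((400,640),bool)); m=(abs(P[:,0]-.556)<.012)&(P[:,1]>-.26)&(P[:,1]<-.19)&(P[:,2]<.12)
for p in P[m][np.argsort(P[m][:,2])][::3]: print(p.round(4))
E
python3 k.py | head -60
```

```text
bar [413. 312.]
tip [406. 344.]
tipback [394. 358.]
barR [478. 334.]
[ 0.5656 -0.252  -0.003 ]
[ 0.5479 -0.2563 -0.0026]
[ 0.5472 -0.2274 -0.0023]
[ 0.5677 -0.2492 -0.002 ]
[ 0.5458 -0.2447 -0.0018]
[ 0.5548 -0.2498 -0.0012]
[ 0.5475 -0.2481 -0.0009]
[ 0.5528 -0.2388 -0.0008]
[ 0.5542 -0.2552 -0.0007]
[ 5.614e-01 -2.565e-01 -5.000e-04]
[ 5.494e-01 -2.520e-01 -4.000e-04]
[ 5.463e-01 -2.593e-01 -2.000e-04]
[ 0.5499 -0.2394  0.    ]
[ 5.599e-01 -2.328e-01  4.000e-04]
[ 5.493e-01 -2.448e-01  5.000e-04]
[ 0.5572 -0.234   0.0006]
[ 0.5599 -0.2262  0.0009]
[ 0.5581 -0.2561  0.001 ]
[ 0.5606 -0.2476  0.0017]
[ 0.5549 -0.2231  0.0301]
[ 0.5604 -0.2207  0.033 ]
[ 0.5478 -0.2206  0.0343]
[ 0.5632 -0.2191  0.0365]
[ 0.5481 -0.2206  0.0377]
[ 0.5525 -0.2163  0.0387]
[ 0.5469 -0.23    0.0428]
[ 0.5463 -0.2352  0.0434]
[ 0.5455 -0.2399  0.0444]
[ 0.5573 -0.2182  0.0462]
[ 0.5664 -0.2172  0.0469]
[ 0.5465 -0.2281  0.0477]
[ 0.5457 -0.2328  0.0486]
[ 0.5602 -0.2171  0.0493]
[ 0.5502 -0.2157  0.0503]
[ 0.5517 -0.2184  0.0516]
[ 0.5455 -0.2314  0.0529]
[ 0.5601 -0.216   0.0534]
[ 0.5443 -0.235   0.0546]
[ 0.5442 -0.2147  0.0566]
[ 0.5627 -0.2141  0.057 ]
[ 0.5472 -0.2336  0.0579]
[ 0.5446 -0.2349  0.058 ]
[ 0.5597 -0.2141  0.0582]
[ 0.5511 -0.2153  0.0605]
[ 0.5576 -0.2157  0.0614]
[ 0.548  -0.2149  0.0619]
[ 0.5464 -0.2308  0.0632]
[ 0.5512 -0.2146  0.0643]
[ 0.5454 -0.2348  0.0646]
[ 0.5574 -0.2143  0.0656]
[ 0.5606 -0.214   0.0681]
[ 0.5596 -0.218   0.0695]
[ 0.5447 -0.2321  0.0698]
[ 0.5444 -0.2183  0.0713]
[ 0.5489 -0.2147  0.0718]
[ 0.5469 -0.2293  0.0741]
```

The scene depth shows the fingertips ending at about z = 0.042, on top of the bar, although the TCP reads 0.020. The real fingers are about 22 mm shorter than the TCP implies. I'll back off and measure the tips.

```bash
cat > l.py <<'E'
from h import *
q=down(np.pi/2); S=[.556,-.2295]
move_gripper(.03); print(current_force()); servo_line([*S,.11],q,rate=.15)
def tips(tag):
    c=capture("scene"); z0=current_position()[2]
    P=cloud(c,np.ones((400,640),bool)); m=(abs(P[:,0]-.556)<.014)&(abs(P[:,1]+.2295)<.06)&(P[:,2]<.2)&(P[:,2]>.06)
    Q=P[m]; print(tag,"tcp z",z0.round(4),"gap",current_finger_gap(),"lowest",np.sort(Q[:,2])[:10].round(4),"y of lowest",Q[np.argsort(Q[:,2])[:10],1].round(3))
    return c
tips("30mm"); move_gripper(.0); c=tips("shut")
u,v=proj(c,[.556,-.22,.12]).astype(int); cv2.imwrite("pics/sc3.png",cv2.resize(c["image"][v-35:v+45,u-50:u+50],None,fx=6,fy=6,interpolation=2))
print(proj(c,[.556,-.2295,.11])-[u-50,v-35],current_clock())
E
python3 l.py
```

```text
[ 0.29756692 -0.29886192  0.26871172]
30mm tcp z 0.1089 gap 0.029758560666275958 lowest [0.1302 0.1317 0.1329 0.1335 0.1335 0.1336 0.1337 0.1338 0.1338 0.134 ] y of lowest [-0.246 -0.207 -0.248 -0.204 -0.242 -0.245 -0.205 -0.21  -0.245 -0.203]
shut tcp z 0.11 gap 0.0001069017602697223 lowest [0.132  0.1329 0.1337 0.1341 0.1342 0.1344 0.1344 0.1348 0.1348 0.1351] y of lowest [-0.225 -0.221 -0.22  -0.219 -0.22  -0.233 -0.232 -0.22  -0.237 -0.22 ]
[51.3737607  37.08206196] 23.8667
```

View pics/sc3.png

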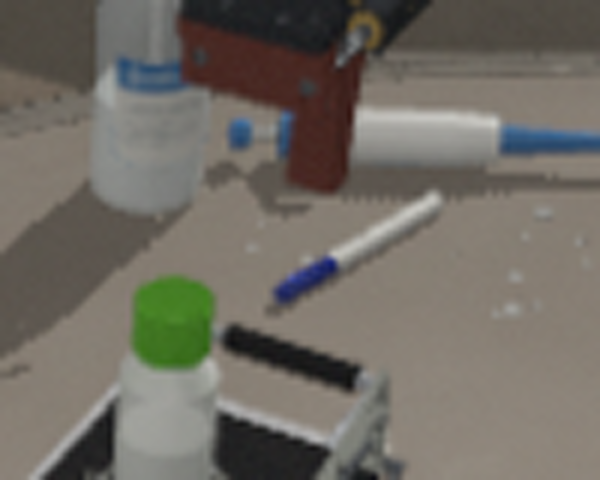

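The tips are consistently 22 mm above the reported TCP, at both openings. I'll re-grasp 22 mm lower, guarded by contact.

```bash
cat > m.py <<'E'
from h import *
q=down(np.pi/2); S=[.556,-.2295]
move_gripper(.044); servo_line([*S,.03],q,rate=.12)
for z in(-.004,.0,.003):
    try: print(z,"hit",servo_line([*S,z],q,rate=.05,contact_N=6)); break
    except PlanningError as e: print(z,e)
print(current_position(),current_force())
move_gripper(.005); print("gap",current_finger_gap(),current_force(),current_position(),current_clock())
E
python3 m.py
```

```text
-0.004 hit False
[ 0.55607957 -0.22957451 -0.00399184] [-0.29100772  0.32264701  0.6373115 ]
gap 0.01293221674924373 [0.68661251 5.37749175 1.74685174] [ 0.55601692 -0.22808984 -0.00394854] 26.9333
```

```bash
cat > n.py <<'E'
from h import *
q=down(np.pi/2); y0=-.2285
for a in np.linspace(0,.265,6)[1:]:
    servo_line([.556,y0+.23*(1-np.cos(a)),-.004+.23*np.sin(a)],q,rate=.03)
sleep(.3)
print("gap",current_finger_gap(),current_force(),current_position(),current_clock())
c=capture("wrist"); np.savez("l_wrist.npz",**c); cv2.imwrite("pics/lift.png",c["image"])
d=capture("scene"); np.savez("l_scene.npz",**d)
u,v=proj(c,[.476,-.141,.075]).astype(int); print(u,v)
u,v=np.clip(u,80,560),np.clip(v,60,340); A=cv2.resize(c["image"][v-60:v+60,u-80:u+80],(400,300),interpolation=2)
s,t=proj(d,[.52,-.13,.08]).astype(int); B=cv2.resize(d["image"][t-45:t+45,s-60:s+60],(400,300),interpolation=2)
cv2.imwrite("pics/lift2.png",np.hstack([A,B])); print("origins",u-80,v-60,"x2.5",s-60,t-45,"x3.33")
E
python3 n.py
```

```text
gap 0.012872721514159916 [ 2.67100515  4.10541998 -4.07767266] [ 0.55590833 -0.22009366  0.05646958] 30.025
462 107
origins 382 47 x2.5 322 101 x3.33
```

View pics/lift2.png

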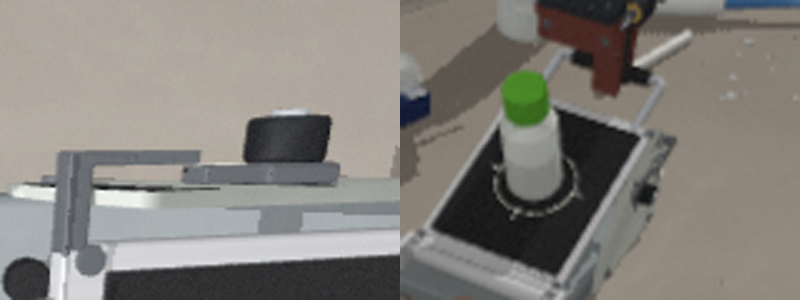

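```bash
cat > o.py <<'E'
from h import *
c=dict(np.load("l_wrist.npz")); g=c["image"].mean(2).astype(int)
hy=.0015; th=np.array([0,-np.sin(.265),0])
for col in list(range(430,462,5))+list(range(458,515,6)):
    print(col,end=": ")
    for row in range(104,123):
        p=pt(c,col,row)
        if p[0]<.486 and p[2]>.05:
            r=np.hypot(hy-p[1],p[2]-.036); a=.265; n=(p[2]-.036)*np.cos(a)-(hy-p[1])*np.sin(a)
            print(f"{row}:x{p[0]*1e3:.0f} r{r*1e3:.0f} n{n*1e3:+.1f} g{g[row,col]}",end=" | ")
    print()
# flap tilt from mat cloud
P=cloud(c,np.ones((400,640),bool)); m=(P[:,0]>.505)&(P[:,0]<.60)&(P[:,1]>-.14)&(P[:,1]<-.02)&(P[:,2]>.03)&(P[:,2]<.085)
for c2,n in((c,"wrist"),(dict(np.load("l_scene.npz")),"scene")):
    P=cloud(c2,np.ones((400,640),bool)); m=(P[:,0]>.505)&(P[:,0]<.605)&(P[:,1]>-.15)&(P[:,1]<-.015)&(P[:,2]<.10)
    Q=P[m]; k=np.polyfit(Q[:,1],Q[:,2],1)
    for _ in range(5):
        e=Q[:,2]-np.polyval(k,Q[:,1]); s=abs(e)<.004; k=np.polyfit(Q[s,1],Q[s,2],1)
    print(n,"flap angle",np.arctan(-k[0]),s.sum())
E
python3 o.py
```

```text
430: 107:x476 r169 n+1.9 g120 | 108:x476 r169 n+2.0 g107 | 109:x477 r170 n+2.8 g109 | 110:x477 r170 n+2.6 g111 | 111:x478 r169 n+2.2 g111 | 112:x478 r170 n+2.4 g107 | 121:x483 r162 n-7.5 g72 | 122:x483 r172 n+6.5 g46 | 
435: 107:x476 r166 n+2.0 g127 | 108:x476 r167 n+2.1 g106 | 109:x477 r167 n+3.4 g110 | 110:x477 r167 n+2.4 g114 | 111:x478 r166 n+1.3 g112 | 112:x478 r166 n+1.9 g110 | 121:x483 r155 n-13.0 g65 | 122:x483 r170 n+7.5 g37 | 
440: 107:x476 r163 n+1.1 g115 | 108:x476 r163 n+1.5 g109 | 109:x477 r163 n+2.0 g113 | 110:x477 r163 n+1.8 g113 | 111:x478 r163 n+1.6 g110 | 112:x478 r163 n+1.9 g111 | 121:x484 r151 n-14.0 g114 | 122:x483 r167 n+7.7 g54 | 
445: 107:x476 r160 n+2.0 g120 | 108:x476 r160 n+1.8 g112 | 109:x477 r160 n+2.0 g110 | 110:x477 r161 n+2.5 g109 | 111:x478 r160 n+2.1 g112 | 112:x478 r160 n+2.5 g105 | 121:x484 r149 n-11.9 g108 | 122:x483 r163 n+6.3 g52 | 
450: 107:x476 r157 n+2.3 g119 | 108:x476 r157 n+2.0 g111 | 109:x477 r156 n+1.2 g109 | 110:x477 r156 n+1.3 g112 | 111:x478 r157 n+2.2 g112 | 112:x478 r156 n+1.0 g121 | 121:x483 r155 n+0.2 g106 | 122:x483 r165 n+12.2 
[... 4566 characters left out ...]
x481 r123 n+6.0 g108 | 118:x482 r121 n+4.7 g107 | 119:x482 r121 n+4.3 g104 | 120:x483 r121 n+4.4 g59 | 121:x483 r126 n+8.8 g103 | 122:x483 r138 n+19.0 g156 | 
512: 104:x474 r120 n+5.5 g37 | 105:x475 r120 n+5.6 g39 | 106:x475 r120 n+5.8 g63 | 107:x476 r120 n+6.0 g66 | 108:x476 r120 n+6.3 g96 | 111:x478 r117 n+3.4 g129 | 112:x478 r118 n+4.9 g102 | 113:x479 r118 n+4.9 g102 | 114:x479 r118 n+4.9 g106 | 115:x480 r119 n+5.9 g107 | 116:x481 r117 n+4.7 g109 | 117:x481 r119 n+5.9 g107 | 118:x482 r118 n+5.5 g109 | 119:x482 r118 n+5.4 g97 | 120:x483 r116 n+3.9 g82 | 121:x483 r125 n+11.3 g99 | 122:x483 r135 n+20.0 g154 | 
wrist flap angle 0.2660341177778547 15375
scene flap angle 0.2649082044941227 1195
```

Both views give a flap angle of 0.265. From the depths, the index finger spans n = −5.8 to +2.2 mm (middle about −1.9) and the pointer's middle is at about 0. So I'll lower the flap by about 0.010 rad and recheck.

```bash
cat > p.py <<'E'
from h import *
q=down(np.pi/2); a=.255
p=current_position(); servo_line([p[0],p[1]-.23*(np.cos(a)-np.cos(.265)),p[2]-.23*(np.sin(.265)-np.sin(a))],q,rate=.01); sleep(.4)
print("gap",current_finger_gap(),current_force(),current_position(),current_qvel().round(4) if hasattr(current_qvel(),'round') else current_qvel(),current_clock())
I,T,F=[],[],[]
hy=.0015; nn=lambda P:(P[:,2]-.036)*np.cos(a)-(hy-P[:,1])*np.sin(a)
for _ in range(3):
    c=capture("wrist"); P=cloud(c,np.ones((400,640),bool)); r=np.hypot(hy-P[:,1],P[:,2]-.036); n=nn(P)
    I.append(np.median(n[(r>138)*0+(r>.138)&(r<.1465)&(P[:,0]>.4795)&(P[:,0]<.4825)&(n>-1e-3-.001)&(n<.006)]))
    T.append(np.median(n[(r>.149)&(r<.158)&(P[:,0]>.4755)&(P[:,0]<.4785)&(abs(n)<.006)]))
    m=(P[:,0]>.505)&(P[:,0]<.605)&(P[:,1]>-.15)&(P[:,1]<-.015)&(P[:,2]<.10);Q=P[m];k=np.polyfit(Q[:,1],Q[:,2],1)
    for _ in range(5):
        s=abs(Q[:,2]-np.polyval(k,Q[:,1]))<.004; k=np.polyfit(Q[s,1],Q[s,2],1)
    F.append(np.arctan(-k[0]))
print("index top n",np.mean(I)*1e3,"mid",np.mean(I)*1e3-4,"pointer top n",np.mean(T)*1e3,"flap",np.mean(F))
# bottle
for cam in("wrist","scene"):
    c=capture(cam)
    for s in silhouettes(cam,"tall_bottle"):
        P=cloud(c,s["region"]); 
        if abs(np.median(P[:,1])+.08)<.06:
            A=np.array([hy,.036]); X=P[:,0]; e=(hy-P[:,1])*np.cos(a)+(P[:,2]-.036)*np.sin(a); h=(P[:,2]-.036)*np.cos(a)-(hy-P[:,1])*np.sin(a)-.005
            k=h>.104; print(cam,s["conf"],"top h",np.percentile(h,98).round(4),"cap x,e",((X[k].min()+X[k].max())/2).round(4),((e[k].min()+e[k].max())/2).round(4)); break
u,v=proj(c,[.53,-.13,.08]).astype(int); cv2.imwrite("pics/fin.png",cv2.resize(c["image"][v-50:v+50,u-65:u+65],None,fx=6,fy=6,interpolation=2))
E
python3 p.py
```

```text
gap 0.013231636712341363 [ 2.42168601  3.49683165 -3.65472987] [ 0.55588698 -0.22069604  0.0542449 ] [ 0.0018 -0.0002  0.0006  0.0007 -0.0017 -0.0011] 30.875
index top n -135.37361981871598 mid -139.37361981871598 pointer top n 1.184827216317986 flap 0.2561633883862439Traceback (most recent call last):
  File "p.py", line 23, in <module>
    k=h>.104; print(cam,s["conf"],"top h",np.percentile(h,98).round(4),"cap x,e",((X[k].min()+X[k].max())/2).round(4),((e[k].min()+e[k].max())/2).round(4)); break
                                                                                   ~~~~~~~~^^
    return umr_minimum(a, axis, None, out, keepdims, initial, where)
ValueError: zero-size array to reduction operation minimum which has no identity
```

```bash
sed -e '/^p=current_position/d' -e 's/(r>138)\*0+(r>.138)/(r>.138)/' -e 's/k=h>.104;/k=h>.104\n            if k.sum()<5: print(cam,"no cap",h.max()); continue\n            /' p.py > p2.py; python3 p2.py
```

```text
File "p2.py", line 24
    print(cam,s["conf"],"top h",np.percentile(h,98).round(4),"cap x,e",((X[k].min()+X[k].max())/2).round(4),((e[k].min()+e[k].max())/2).round(4)); break
IndentationError: unexpected indent
```

```bash
sed -i 's/^ *print(cam,s\["conf"\],"top/            print(cam,s["conf"],"top/' p2.py; python3 p2.py
```

```text
gap 0.012970128487070144 [ 2.72365493  3.53209624 -4.09513161] [ 0.55588551 -0.22066427  0.05421927] [-0.0019  0.0004  0.0009 -0.0025 -0.0007 -0.0017] 31.125
index top n 3.577730013346894 mid -0.4222699866531059 pointer top n 1.0443789552250458 flap 0.2561216616863488
wrist no cap 0.09522195902809133
scene 0.78 top h 0.1103 cap x,e 0.5545 0.093
```

View pics/fin.png

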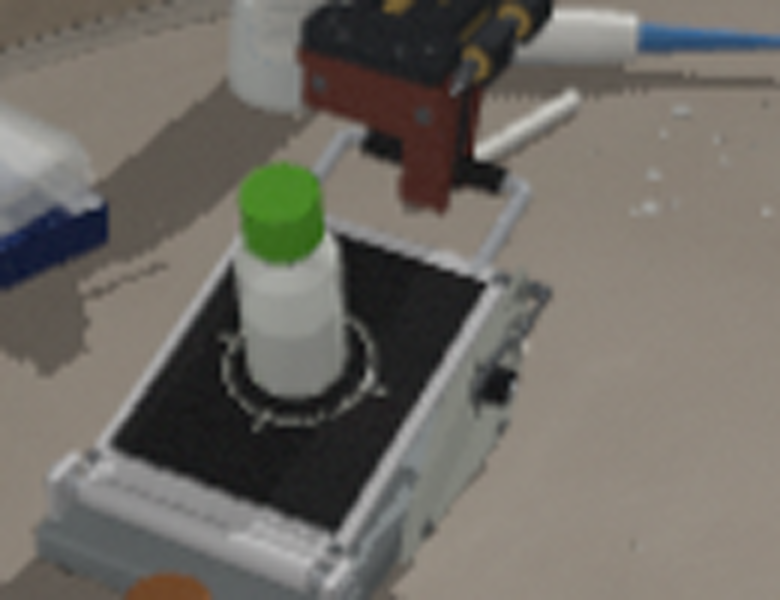

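The pointer and the index's middle agree to about 0.5 mm. The bottle stands square in the ring and the bar is held.

```bash
python3 -c "
from bench import *
print(current_clock(),current_finger_gap()); close_job()"
```

```text
31.475 0.013083654138631912
the job is handed in; nothing more can be done
```

The job is handed in at 31.5 s of the 51 s limit. The green-capped white bottle stands in the ring, and the gripper is holding the bar with the flap raised to the index. No verdict was reported.

**What I did:** I picked the green-capped bottle, not the brown or purple look-alikes, stood it in the ring and let go of it. I then gripped the bar and lifted the flap to about 0.265 rad, and lowered it to about 0.256 rad after comparing the pointer with the index.

**Last checks:**

| Check | Result |
|---|---|
| Pointer against index middle line | about 0.2 mm apart by wrist-camera depth, assuming a pointer about 2.4 mm thick |
| Bottle | about 2 mm or less from the ring's centre (scene camera), looks upright in the last picture |
| Bar grip | finger gap 13 mm on the 14 mm sleeve, about 4 N load on the tool |
| Arm | essentially at rest |

**What failed or disagreed:**
- **First bar grasp:** it failed because the real fingertips end about 22 mm above the reported TCP, so the fingers pinched the top of the bar with about 15 N. I measured the offset from the scene depth and gripped again 22 mm lower.
- **Index angle:** early single-view estimates of the index gave 0.265–0.275 rad, while the depth comparison gave about 0.253 rad. I used the depth comparison; the difference is about 2–3 mm at the pointer tip.
- **Wrist view of the bottle:** the bottle check in the final wrist picture did not see the cap, so the bottle's final position rests on the scene camera alone.
- **Bystanders and index clamp:** I did not measure their positions again at the end. I saw no contact with any of them.

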